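Plug the lamp mast into its sprung socket

ROBOT

A 6-joint arm with a two-finger parallel gripper is mounted at the origin on a cart in front of the work surface, level with it; the furniture and walls round the work are solid. World frame = base frame: x ahead of the robot, y to its left, z up, the work surface at z = 0. Lengths are in m, angles in rad, forces in N, time in s.
With the tool pointing down it reaches from about 0.375 to 0.9 m from the base axis. Payload 3.1 kg.
Tool frame: the origin (TCP) lies between the finger pads; the fingertips stand 17 mm ahead of it and the grasp point (between the pads) lies 2 mm behind it (robot.nose_length is the distance from the TCP to the fingertips, in m); z points along the fingers, y is the line along which they close (so a half turn about z gives the same grasp; the last joint's range is limited). The gripper opens to 87 mm and grips with 3 to 60 N. Pads are 19 mm wide; open, the fingers measure 117 mm over their backs; the gripper's body (75 mm by 190 mm) begins 51 mm behind the grasp point.
Start: joints at [-1.472, 0.527, 1.433, -0, 1.181, -0.178], TCP at [0.171, -0.601, 0.24] pointing down, gripper open.
Joint ranges: [-3.08, 3.08], [-0.75, 2.2], [0.22, 2.44], [-1.43, 4.57], [0, 2.65], [-2.85, 2.85]. Speed limits (rad/s): [2.79, 2.79, 3.14, 3.14, 3.14, 3.14].

INTERFACE

Orientations are given as a unit quaternion [x, y, z, w].
In Python, from rig import robot, cams gives the robot as it stands.
- The arm moves only by the shell command python3 -m pendant 'ROWS' [FORCE]. ROWS is JSON, a list of rows, each an object with "jaw": the opening, from 0 (shut) to 1 (fully open); "linear": the shift along the tool's x, y, z in cm, a list of three; "twist": the turn about the tool's z in degrees. A call has 1 to 12 rows; each row shifts and turns the commanded pose from where the row before left it, along the tool's axes as they then stand; what a row does not reach is not made up. A row lasts 1/12 s, in which the tool goes at most 41.7 mm and 7.16 degrees, less where a joint would pass 70% of its speed; a pose out of reach is approached as far as the arm can. A call is refused whole if a number of a shift passes 4.17 or a number of a turn 7.16, either way. A call with a gripper value outside its range is refused whole. The fingers move at their own pace and stop on an object; FORCE is the grip in N (left out, the last holds). Time passes only in rows, so rows that do not move let the fingers close. It gives the time, the measured TCP pose, the force, the opening and the grip force at its end, in the units of the state.
- robot.get_obs(): the state, without advancing time (a new reading comes with each control period).
- cams.camera(name): name is "scene" or "top" or "wrist"; returns a dict with "color" (400x640x3 uint8, blue, green, red), "depth" (400x640 float32, m along the optical axis (not along the pixel's ray), 0 where there is no reading), "fov_y" (degrees; the focal length in pixels is half the picture's height over the tangent of half this angle, whatever the lens; pixels are square), "cx", "cy" (the principal point, pixels), "k1" (the pictures are not rectified: a ray, as slopes to the right and down, at radius r is drawn at 1 + k1 r^2 times it, then the intrinsics apply), "view" (4x4, takes a point from world to camera coordinates). Camera axes: x right, y down, z forward; pixel columns grow to the right and rows downward; lengths in m; the calibration is good to about 2 mm. A picture is of the moment at which its call begins.
- robot.hand_in(): hands the job in; it is judged then, once.
The state is a dict: "time": time; "q": joint angles; "joint_velocities": joint speeds; "joint_torque": joint torques, N m; "position": TCP position; "tool_rot": TCP orientation; "ft_force": force on the tool from outside, world axes, zero at the start; "moment": the same for the moment, N m; "grip_width": finger opening in m; "grip_force": force on a finger pad.
Only numpy, scipy, OpenCV 4.12 (cv2) and the standard library are available. Lean on these libraries where they do the work, as an engineer would, in place of code of your own. Each camera call takes 0.05 s, during which the arm holds its last target. There are 200 camera calls.

TASK

Take the lamp mast out of the wooden rack and plug it into the dark steel socket block on the railway layout: the socket's brass spring tongue covers part of the bore, so lean the mast over towards the tongue, put the lower edge of its plug into the open part of the bore, push the tongue back with it, and only then straighten the mast and slide it down. Seat it by pressing the collar down flush onto the block with about 20 N, without forcing it at any time, and let go. Leave the bollard in the rack and the other things on the table where they are.

Things in the scene. Friction and masses are not known exactly. Their poses are not given: they have to be found in the camera images.
- mast: lamp mast, loose, 90 mm tall, about 0.12 kg, round: steel plug 16 mm diameter, 30 mm long, flat sharp-edged foot; collar 26 mm across (30-35 mm above the foot); grey ribbed grip 20 mm diameter (35-80 mm); small lantern. Origin: centre of the plug's foot; z along the mast to the lantern. Starts upright in one of the rack's holes, collar resting on the rack's top
- rack: pale wooden storage rack, fixed, 130 x 56 x 36 mm (x, y, z); origin at the centre of its underside; two holes of 21 mm diameter, 33 mm deep, at x = -35 and +35 mm; the mast is in one, the bollard in the other
- bollard: spare bollard, loose, in the rack's other hole: 62 mm tall, plug 12 mm in diameter, collar 26 mm, short tapering grey body, no lantern; origin at the centre of its foot, z up. To be left alone
- socket: dark steel socket block, fixed, 60 x 50 x 36 mm (x, y, z), with a round bore of 17.5 mm diameter, 32 mm deep, in the middle of its top; origin at the centre of its underside, z up. The brass tongue slides in it along its x axis, on the -x side of the bore (the side towards the robot)
- socket_mouth (a point): centre of the bore's mouth, on the block's top face (36 mm above its origin), axes as the block's
- tongue (a joint): travel of the brass spring tongue, m: 0 at rest, grows to 0.008 as it is pushed back towards the block's -x. Its spring pushes with 2.5 N at rest and 0.5 N more per mm. It cannot be pressed down: a mast lowered upright lands on it. With the plug home it is held back at about 5 mm and presses on the plug with 5 N
- paint_jar_0: small paint jar with a white cap, 29 x 30 x 36 mm, bystander; origin under its centre
- glue_bottle: white glue bottle, 43 x 42 x 93 mm, bystander; origin under its centre
- truck_red: toy pickup truck 56 mm long and 23 mm high, standing between rack and socket, bystander; origin under its centre
- screwdriver: screwdriver, 120 mm long, lying near the table's front edge, bystander; origin under its centre
- tongue_tip (a point): middle of the upper edge of the tongue's straight tip; at rest 3 mm from the bore's axis on the -x side, so the tongue covers the bore from there to the -x wall, leaving about 12 mm open on the +x side. Tongue 12 mm wide, 4 mm thick, its top 0.5 mm below the block's top
Things that resemble listed ones, but are neither listed nor needed, are in the scene too. What is shaped like the socket but orange is not meant.

How it is judged:
On the way, in this order (a step that is already met when the one before it is completed fails the run):
1. the mast is lifted clear of the rack, its foot above the blocks' tops (height (world z) of mast above 0.045 m), for 0.1 s.
2. the mast leans by 9 degrees or more towards the tongue with the lower edge of its plug in the bore, pushing the tongue back by 2 mm or more (angle between mast's own z axis and vertical above 0.16 rad and z of mast in the frame of socket_mouth below 0.001 m and horizontal distance between mast and socket_mouth below 0.012 m and value of joint tongue above 0.002 m), for 0.1 s.
3. with the collar down, the mast is pressed onto the socket with about 20 N: more than 20 N of contact force between mast and socket, of which the tongue's sideways grip makes up some 9 N (z of mast in the frame of socket_mouth below -0.0285 m and contact force between mast and socket above 20 N), for 0.2 s.
At the end, for the whole second after the job is handed in: the mast stands upright (within 0.06 rad) in the socket's bore, pressed home on the way, its foot at least 28 mm below the mouth (collar within 2 mm of the block's top) and within 3 mm of the bore's axis, holding the tongue back, released and at rest (z of mast in the frame of socket_mouth below -0.028 m and horizontal distance between mast and socket_mouth below 0.003 m and angle between mast's own z axis and vertical below 0.06 rad and value of joint tongue above 0.0025 m and linear speed of mast below 0.02 m/s and contact force between the fingers and mast below 0.05 N); the robot touches nothing.
It fails at once if the mast is forced into the socket (more than 50 N between them, the tongue's sideways grip included) (contact force between mast and socket above 50 N).
It fails at once if the bollard is moved by more than 15 mm (distance of bollard from where it was at the start of the episode above 0.015 m).
It fails at once if a bystander is moved by more than 20 mm (distance of any of paint_jar_0, glue_bottle, truck_red, screwdriver from where it was at the start of the episode above 0.02 m).
It also fails if it takes over 58 s, if anything falls off the work surface, if the arm or the gripper's body presses on something with over 40 N, if the wrist force passes 120 N, or if a joint passes its speed limit or range.

## Working session

There is one attempt and no reset: what is moved stays moved. The work goes in short steps, Python scripts to look and compute and a shell command to move; the robot and the scene stay as the last step left them, time stands still between calls to the robot, and variables do not carry over. Pictures are saved under pics/ and viewed, at most 15 in all, crops included, and the job is handed in when it is done.

```bash
ls; mkdir -p pics; cat > h.py <<'E'
import numpy as np, cv2
from rig import robot, cams
def K(c):
    f=200/np.tan(np.radians(c["fov_y"])/2); return f
def pts(c,uv,z):
    """pixels -> world points on plane z"""
    uv=np.atleast_2d(np.float64(uv)); f=K(c)
    M=np.array([[f,0,c["cx"]],[0,f,c["cy"]],[0,0,1]])
    n=cv2.undistortPoints(uv[:,None],M,np.array([c["k1"],0,0,0,0]),None,None,None)[:,0] if False else cv2.undistortPointsIter(uv[:,None],M,np.array([c["k1"],0,0,0.]),None,None,(3,50,1e-9))[:,0]
    V=np.array(c["view"]); R=V[:3,:3]; o=-R.T@V[:3,3]
    d=np.c_[n,np.ones(len(n))]@R
    return o+d*((z-o[2])/d[:,2])[:,None], o, d
def proj(c,P):
    V=np.array(c["view"]); p=np.atleast_2d(P)@V[:3,:3].T+V[:3,3]; s=p[:,:2]/p[:,2:]
    r=(s**2).sum(1,keepdims=True); return s*(1+c["k1"]*r)*K(c)+[c["cx"],c["cy"]]
def cloud(c):
    v,u=np.mgrid[0:400,0:640]; uv=np.c_[u.ravel(),v.ravel()]
    _,o,d=pts(c,uv,0); return (o+d*c["depth"].ravel()[:,None]).reshape(400,640,3)
def tri(o1,d1,o2,d2):
    A=sum(np.eye(3)-np.outer(d,d)/(d@d) for d in(d1,d2)); b=sum((np.eye(3)-np.outer(d,d)/(d@d))@o for o,d in((o1,d1),(o2,d2)))
    return np.linalg.solve(A,b)
E
python3 - <<'E'
from h import *
import pickle
for n in("scene","top","wrist"):
    c=cams.camera(n); pickle.dump(c,open(f"{n}.pkl","wb")); cv2.imwrite(f"pics/{n}0.png",c["color"])
    print(n,c["fov_y"],c["cx"],c["cy"],c["k1"],np.round(np.array(c["view"]),3).tolist(),(c["depth"]>0).mean())
print(robot.get_obs())
E
```

```text
pics
scene 50.69427037005414 319.25181226859826 206.56133624286278 -0.10320772214971337 [[-0.902, -0.432, -0.015, 0.375], [-0.17, 0.385, -0.907, 0.147], [0.398, -0.815, -0.421, 0.968], [0.0, 0.0, 0.0, 1.0]] 0.99372265625
top 45.82843010056082 325.4713874203053 203.5843264483891 -0.10584561971313822 [[0.023, -1.0, -0.003, -0.082], [-0.994, -0.022, -0.11, 0.487], [0.11, 0.005, -0.994, 1.291], [0.0, 0.0, 0.0, 1.0]] 0.9961484375
wrist 66.44217994713475 321.84815942862826 198.82399268132235 -0.009461043416186057 [[0.273, -0.962, -0.001, -0.623], [-0.922, -0.262, 0.287, -0.034], [-0.276, -0.077, -0.958, 0.391], [0.0, 0.0, 0.0, 1.0]] 0.9960546875
{'time': 0.15, 'q': array([-1.47247764e+00,  5.28252986e-01,  1.43361019e+00, -8.10486129e-06,
        1.18139534e+00, -1.78524752e-01]), 'joint_velocities': array([ 0.00064312, -0.00157651, -0.00536377,  0.00035898,  0.00089724,
        0.00134495]), 'joint_torque': array([ 5.66246508e-04, -4.40429163e+01, -1.76843011e+01,  6.32947334e-02,
        5.52462554e-02, -9.90372200e-05]), 'position': array([ 0.17078349, -0.60065868,  0.23879548]), 'tool_rot': array([ 9.90434445e-01,  1.37981580e-01,  2.96493950e-05, -8.32412627e-04]), 'ft_force': array([ 0.07907399,  0.0009814 , -0.19714564]), 'moment': array([-0.00369461, -0.05158227, -0.02564599]), 'grip_force': 0.0, 'grip_width': 0.08736207350927777}
```

View pics/top0.png

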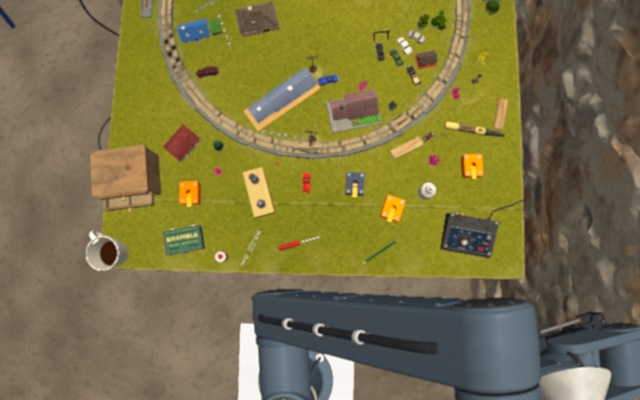

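View pics/scene0.png

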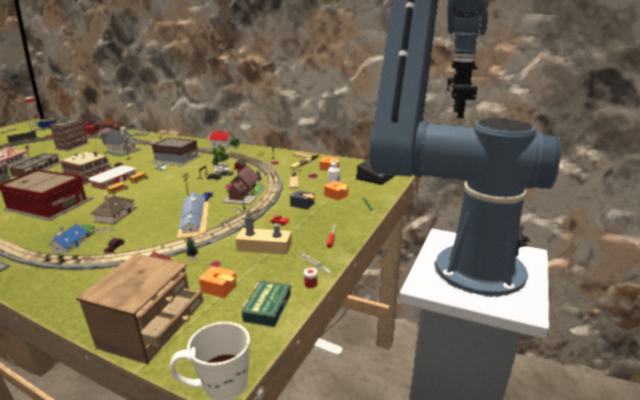

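The top view shows the dark socket at (355,184) with its tongue toward the robot. The four orange look-alikes are at (189,192), (393,208), (473,165) and, in the scene view, (218,281), and none of them is meant. The rack is at (258,191), with pegs at (255,178) and (261,204). The farther, taller one, at scene (249,224), looks like the mast. I'll measure and confirm this in a crop.

```bash
python3 - <<'E'
from h import *
import pickle
T=pickle.load(open("top.pkl","rb"));S=pickle.load(open("scene.pkl","rb"))
for n,c,b in(("top",T,(235,160,375,220)),("scene",S,(225,180,325,260))):
    P=cloud(c); x0,y0,x1,y1=b
    Q=P[y0:y1,x0:x1].reshape(-1,3)
    print(n,"table z",np.percentile(Q[:,2],[5,30]))
    for lo,hi in((.03,.045),(.055,.075),(.075,.1)):
        m=((P[...,2]>lo)&(P[...,2]<hi)); mm=np.zeros_like(m); mm[y0:y1,x0:x1]=m[y0:y1,x0:x1]
        k,l,s,ce=cv2.connectedComponentsWithStats(mm.astype(np.uint8))
        for i in range(1,k):
            if s[i,4]>4: print(lo,ce[i].round(1),s[i,4],np.median(P[l==i],0).round(4),cv2.minAreaRect(P[l==i][:,:2].astype(np.float32)*1000))
a=cv2.resize(T["color"][160:225,235:385],None,fx=4,fy=4,interpolation=3)
b=cv2.resize(S["color"][180:260,225:325],None,fx=5,fy=4,interpolation=3)
w=max(a.shape[1],b.shape[1]);pad=lambda i:cv2.copyMakeBorder(i,0,0,0,w-i.shape[1],0)
cv2.imwrite("pics/crop1.png",np.vstack([pad(a),pad(b)]))
E
```

```text
top table z [-0.0028866  0.0005166]
0.03 [258.1 192.5] 845 [0.513  0.1168 0.0375] ((517.2418823242188, 118.32684326171875), (131.79637145996094, 56.69293212890625), 16.994470596313477)
0.03 [354.8 183.1] 388 [ 0.5456 -0.1512  0.0372] ((543.01904296875, -151.27635192871094), (50.38888931274414, 70.32550811767578), 89.21112823486328)
0.055 [254.3 180.4] 12 [0.5418 0.1233 0.068 ] ((543.0272827148438, 124.99205017089844), (5.605334281921387, 16.726852416992188), 27.031919479370117)
0.055 [259.9 202.8] 21 [0.4819 0.1062 0.0669] ((481.6971740722656, 106.45469665527344), (10.488542556762695, 10.606435775756836), 2.3035569190979004)
0.075 [251.9 176.7] 50 [0.5488 0.1264 0.0926] ((549.910400390625, 128.5105743408203), (19.02157974243164, 18.999954223632812), 46.32978820800781)
scene table z [-0.00024009  0.00134493]
0.03 [239.4 188.9] 95 [ 0.7433 -0.0907  0.0392] ((737.24853515625, -120.2392578125), (111.11072540283203, 46.50957489013672), 68.97608184814453)
0.03 [302.3 195.1] 187 [ 0.5425 -0.1459  0.0369] ((542.3637084960938, -150.91738891601562), (53.90592575073242, 72.5923843383789), 86.69
[... 505 characters left out ...]
 ((678.1876831054688, -26.930896759033203), (4.410090923309326, 5.469095706939697), 12.915291786193848)
0.055 [249.1 225.1] 58 [0.544  0.134  0.0652] ((546.176025390625, 130.9060821533203), (20.130205154418945, 14.604020118713379), 39.639896392822266)
0.055 [276.4 227.1] 34 [0.4794 0.1106 0.0628] ((480.3003234863281, 107.63932037353516), (14.242260932922363, 11.30481243133545), 46.24443435668945)
0.075 [241.9 187.2] 27 [ 0.6766 -0.027   0.0873] ((677.6057739257812, -27.437257766723633), (30.747087478637695, 6.317310333251953), 87.79890441894531)
0.075 [248.4 217.1] 71 [0.5445 0.1331 0.0869] ((546.5135498046875, 130.63296508789062), (18.770450592041016, 16.354890823364258), 42.40158462524414)
```

View pics/crop1.png

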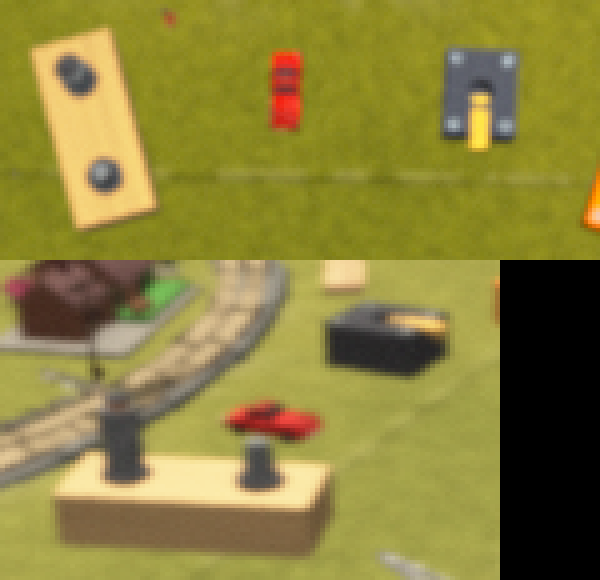

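The crop confirms it: the tall peg with the lantern at top (255,178) / scene (249,224) is the mast, and the short one is the bollard. The dark block with the brass tongue toward the robot is the socket. First I'll go above the socket for a close look.

```bash
python3 -m pendant '[{"jaw":1,"linear":[3.03,-2.06,0],"twist":0},{"jaw":1,"linear":[3.03,-2.06,0],"twist":0},{"jaw":1,"linear":[3.03,-2.06,0],"twist":0},{"jaw":1,"linear":[3.03,-2.06,0],"twist":0},{"jaw":1,"linear":[3.03,-2.06,0],"twist":0},{"jaw":1,"linear":[3.03,-2.06,0],"twist":0},{"jaw":1,"linear":[3.03,-2.06,0],"twist":0},{"jaw":1,"linear":[3.03,-2.06,0],"twist":0},{"jaw":1,"linear":[3.03,-2.06,0],"twist":0},{"jaw":1,"linear":[3.03,-2.06,0],"twist":0},{"jaw":1,"linear":[3.03,-2.06,0],"twist":0},{"jaw":1,"linear":[3.03,-2.06,0],"twist":0}]'
python3 -m pendant '[{"jaw":1,"linear":[3.03,-2.06,1.7],"twist":0},{"jaw":1,"linear":[3.03,-2.06,1.7],"twist":0},{"jaw":1,"linear":[3.03,-2.06,1.7],"twist":0},{"jaw":1,"linear":[3.03,-2.06,1.7],"twist":0},{"jaw":1,"linear":[0,0,0],"twist":0},{"jaw":1,"linear":[0,0,0],"twist":0},{"jaw":1,"linear":[0,0,0],"twist":0}]'
python3 - <<'E'
from h import *
import pickle
c=cams.camera("wrist"); pickle.dump(c,open("ws.pkl","wb"))
cv2.imwrite("pics/ws.png",c["color"]); print(proj(c,[[.548,-.151,.036]]), robot.get_obs()["position"])
E
```

```text
time: 1.15
position: [0.4538, -0.2624, 0.2394]
tool_rot: [0.99, 0.138, -0.0, -0.0]
ft_force: [0.7, -0.5, -0.2]
grip_width: 0.087
grip_force: 0.0
time: 1.73
position: [0.5469, -0.1518, 0.1714]
tool_rot: [0.99, 0.138, -0.0, 0.0]
ft_force: [-0.1, 0.4, 0.6]
grip_width: 0.0864
grip_force: 0.0
[[322.50810887 192.87138721]] [ 0.5467972  -0.15249335  0.17190259]
```

View pics/ws.png

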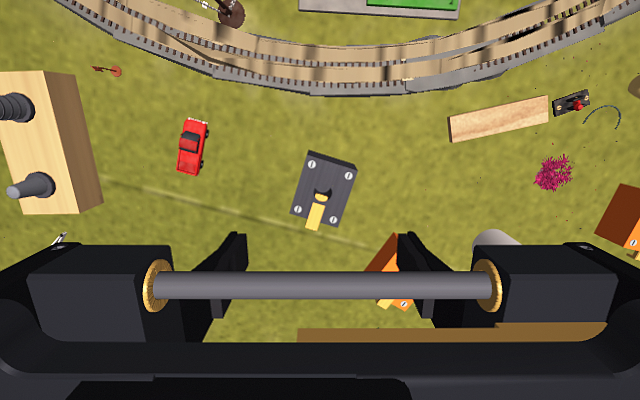

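The wrist view shows the socket block at about (324,192), with its bore at (323,194) and screws at (311,164), (349,176), (298,210) and (333,220). That matches the predicted position. Next I'll refine it and take the second view from over the rack.

```bash
cat > sock.py <<'E'
from h import *
def socket(c,guess):
    P=cloud(c); hsv=cv2.cvtColor(c["color"],cv2.COLOR_BGR2HSV)
    near=np.hypot(P[...,0]-guess[0],P[...,1]-guess[1])<.05
    m=(P[...,2]>.030)&(P[...,2]<.042)&near
    brass=(hsv[...,1]>130)&(hsv[...,0]>15)&(hsv[...,0]<35)&(hsv[...,2]>90)
    top=(m&~brass).astype(np.uint8)
    top=cv2.morphologyEx(top,cv2.MORPH_OPEN,np.ones((3,3)))
    k,l,s,ce=cv2.connectedComponentsWithStats(top); i=1+np.argmax(s[1:,4])
    uv=np.argwhere(l==i)[:,::-1]; W=pts(c,uv,.036)[0]
    r=cv2.minAreaRect((W[:,:2]*1000).astype(np.float32))
    b=m&brass&near; B=pts(c,np.argwhere(b)[:,::-1],.0355)[0][:,:2]*1000
    print("top z",np.median(P[l==i][:,2]).round(4),"rect",r,"brass",B.mean(0).round(1) if len(B) else None,B.min(0),B.max(0))
E
python3 - <<'E'
from sock import *
import pickle
c=pickle.load(open("ws.pkl","rb"))
socket(c,(.548,-.151))
w=pts(c,[(311.5,164),(349,176),(298,210),(333,220)],.036)[0][:,:2]; print(w.round(4).tolist(),w.mean(0))
a=cv2.resize(c["color"][140:240,270:380],None,fx=5,fy=5,interpolation=3); cv2.imwrite("pics/ws_c.png",a)
E
python3 -m pendant '[{"jaw":1,"linear":[2.3,-3.3,-0.7],"twist":0},{"jaw":1,"linear":[2.3,-3.3,-0.7],"twist":0},{"jaw":1,"linear":[2.3,-3.3,0],"twist":0},{"jaw":1,"linear":[1,-3.3,0],"twist":0},{"jaw":1,"linear":[0,-3.3,0],"twist":0},{"jaw":1,"linear":[0,-3.3,0],"twist":0},{"jaw":1,"linear":[0,-3.3,0],"twist":0},{"jaw":1,"linear":[0,-3.3,0],"twist":0},{"jaw":1,"linear":[0,-0.3,0],"twist":0},{"jaw":1,"linear":[0,0,0],"twist":0},{"jaw":1,"linear":[0,0,0],"twist":0},{"jaw":1,"linear":[0,0,0],"twist":0}]'
python3 - <<'E'
from h import *
import pickle
c=cams.camera("wrist"); pickle.dump(c,open("wr.pkl","wb"));cv2.imwrite("pics/wr.png",c["color"]); print(proj(c,[[.549,.128,.096]]))
E
```

```text
top z 0.0357 rect ((549.300537109375, -150.22982788085938), (49.781646728515625, 60.896949768066406), 88.32713317871094) brass [ 527.9 -149. ] [ 509.33562351 -156.86291422] [ 579.40424383 -124.48400038]
[[0.5719, -0.1336], [0.5706, -0.1704], [0.5249, -0.1329], [0.5243, -0.1684]] [ 0.54793425 -0.15131909]
time: 2.78
position: [0.551, 0.1249, 0.1861]
tool_rot: [0.991, 0.137, 0.001, 0.0]
ft_force: [-0.2, -0.4, -1.1]
grip_width: 0.0869
grip_force: 0.0
[[318.65850358 210.99066088]]
```

View pics/ws_c.png

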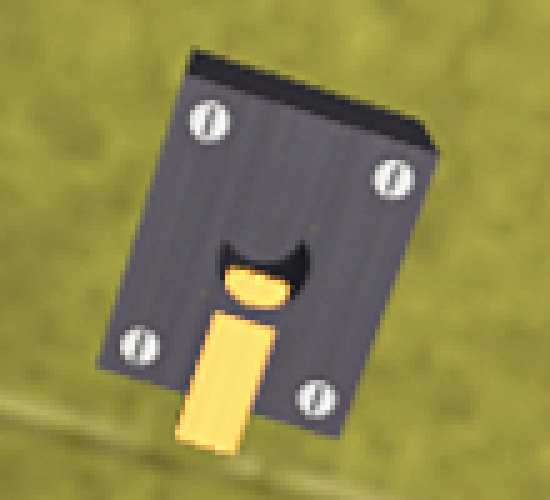

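View pics/wr.png

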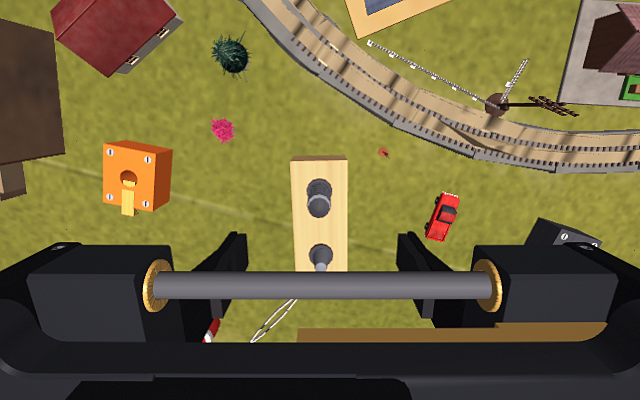

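The socket is at (0.548,-0.151) with yaw about -1.7°. The rack picture shows the mast at (319,190–210), with its lantern end lower in the image, and the bollard at (320,258). I'll cross-check the mast from the two views.

```bash
python3 - <<'E'
from h import *
import pickle
c=pickle.load(open("wr.pkl","rb"));t=pickle.load(open("top.pkl","rb"))
def lam(c,g):
    P=cloud(c); m=(P[...,2]>.086)&(P[...,2]<.105)&(np.hypot(P[...,0]-g[0],P[...,1]-g[1])<.02)
    uv=np.argwhere(m)[:,::-1]; print(uv.mean(0),len(uv),P[m].mean(0).round(4),P[m].min(0).round(4),P[m].max(0).round(4)); return pts(c,uv.mean(0),0)[1:],uv.mean(0)
a,b=lam(c,(.549,.128)),lam(t,(.549,.128))
print("tri",tri(a[0][0],a[0][1][0],b[0][0],b[0][1][0]).round(4))
P=cloud(c)
for lo,hi in((.045,.085),(.034,.039)):
    m=(P[...,2]>lo)&(P[...,2]<hi)&(np.hypot(P[...,0]-.549,P[...,1]-.128)<.018 if lo>.04 else P[...,1]>0)
    print(lo,P[m].mean(0).round(4),P[m].min(0).round(4),P[m].max(0).round(4),cv2.minAreaRect((P[m][:,:2]*1000).astype(np.float32)))
E
```

```text
[318.2367688  206.71866295] 359 [0.5515 0.1291 0.0932] [0.5421 0.1195 0.086 ] [0.5602 0.1378 0.0974]
[251.5        176.52380952] 42 [0.5491 0.1278 0.0937] [0.5405 0.119  0.0862] [0.5594 0.1372 0.1012]
tri [0.55   0.1287 0.0883]
0.045 [0.558  0.1305 0.0679] [0.5442 0.1187 0.0465] [0.5609 0.1393 0.085 ] ((553.6122436523438, 129.7068328857422), (14.679658889770508, 20.359935760498047), 14.071253776550293)
0.034 [0.5391 0.2286 0.0359] [0.3367 0.0766 0.034 ] [0.6751 0.4222 0.039 ] ((542.7838745117188, 253.88580322265625), (360.4539489746094, 253.13624572753906), 49.04385757446289)
```

```bash
python3 -m pendant '[{"jaw":1,"linear":[0,-0.4,2.5],"twist":0},{"jaw":1,"linear":[0,0,2.5],"twist":0},{"jaw":1,"linear":[0,0,2.5],"twist":0},{"jaw":1,"linear":[0,0,2.5],"twist":0},{"jaw":1,"linear":[0,0,2.0],"twist":0},{"jaw":1,"linear":[0,0,0],"twist":0},{"jaw":1,"linear":[0,0,0],"twist":0},{"jaw":1,"linear":[0,0,0],"twist":0}]'; python3 -c "
from rig import robot; o=robot.get_obs(); print(o['position'],o['tool_rot'])"
```

```text
time: 3.5
position: [0.5502, 0.1298, 0.0664]
tool_rot: [0.991, 0.137, 0.001, 0.0]
ft_force: [0.2, -0.1, -0.4]
grip_width: 0.0874
grip_force: 0.0
[0.55018774 0.12981892 0.06639396] [9.90527939e-01 1.37308555e-01 8.66388405e-04 1.10728044e-04]
```

```bash
python3 -m pendant '[{"jaw":1,"linear":[0,0.1,0.5],"twist":0},{"jaw":0,"linear":[0,0,0],"twist":0},{"jaw":0,"linear":[0,0,0],"twist":0},{"jaw":0,"linear":[0,0,0],"twist":0},{"jaw":0,"linear":[0,0,0],"twist":0},{"jaw":0,"linear":[0,0,0],"twist":0},{"jaw":0,"linear":[0,0,0],"twist":0},{"jaw":0,"linear":[0,0,0],"twist":0},{"jaw":0,"linear":[0,0,0],"twist":0},{"jaw":0,"linear":[0,0,0],"twist":0},{"jaw":0,"linear":[0,0,0],"twist":0}]' 25
```

```text
time: 4.42
position: [0.5493, 0.1297, 0.0605]
tool_rot: [0.99, 0.138, -0.0, -0.0]
ft_force: [0.7, -0.2, 0.2]
grip_width: 0.0284
grip_force: 0.0
```

```bash
python3 -m pendant '[{"jaw":0,"linear":[0,0,0],"twist":0},{"jaw":0,"linear":[0,0,0],"twist":0},{"jaw":0,"linear":[0,0,0],"twist":0},{"jaw":0,"linear":[0,0,0],"twist":0}]'; python3 -m pendant '[{"jaw":0,"linear":[0,0,-0.6],"twist":0},{"jaw":0,"linear":[0,0,-0.6],"twist":0},{"jaw":0,"linear":[0,0,-0.6],"twist":0},{"jaw":0,"linear":[0,0,0],"twist":0},{"jaw":0,"linear":[0,0,0],"twist":0}]'
```

```text
time: 4.75
position: [0.5494, 0.1296, 0.0605]
tool_rot: [0.99, 0.138, 0.0, 0.0]
ft_force: [-0.5, 0.5, -0.3]
grip_width: 0.0193
grip_force: 25.0
time: 5.17
position: [0.5497, 0.1298, 0.0793]
tool_rot: [0.99, 0.138, 0.001, 0.0]
ft_force: [0.2, -0.5, -0.8]
grip_width: 0.0192
grip_force: 25.0
```

```bash
python3 -m pendant '[{"jaw":0,"linear":[-0.2,0,0],"twist":0},{"jaw":0,"linear":[-0.2,0,0],"twist":0},{"jaw":0,"linear":[-0.2,0,0],"twist":0},{"jaw":0,"linear":[-0.2,0,0],"twist":0},{"jaw":0,"linear":[0,0,0],"twist":0}]' 25;python3 -m pendant '[{"jaw":0,"linear":[-0.2,0,0],"twist":0},{"jaw":0,"linear":[-0.2,0,0],"twist":0},{"jaw":0,"linear":[-0.2,0,0],"twist":0},{"jaw":0,"linear":[-0.2,0,0],"twist":0},{"jaw":0,"linear":[-0.2,0,0],"twist":0},{"jaw":0,"linear":[0,0,0],"twist":0},{"jaw":0,"linear":[0,0,0],"twist":0}]' 25
```

```text
time: 5.58
position: [0.546, 0.1275, 0.0793]
tool_rot: [0.99, 0.138, 0.005, 0.0]
ft_force: [6.6, 0.7, -3.4]
grip_width: 0.0193
grip_force: 25.0
time: 6.17
position: [0.5374, 0.1248, 0.0797]
tool_rot: [0.99, 0.138, 0.006, 0.001]
ft_force: [7.2, 0.9, -1.4]
grip_width: 0.0198
grip_force: 25.0
```

```bash
python3 -m pendant '[{"jaw":0,"linear":[-0.2,0,0],"twist":0},{"jaw":0,"linear":[-0.2,0,0],"twist":0},{"jaw":0,"linear":[-0.1,0,0],"twist":0},{"jaw":0,"linear":[0,0,0],"twist":0},{"jaw":0,"linear":[0,0,0],"twist":0}]' 25;python3 -m pendant '[{"jaw":0,"linear":[0,0,-0.3],"twist":0},{"jaw":0,"linear":[0,0,-0.6],"twist":0},{"jaw":0,"linear":[0,0,-0.6],"twist":0},{"jaw":0,"linear":[0,0,-1],"twist":0},{"jaw":0,"linear":[0,0,-1.5],"twist":0},{"jaw":0,"linear":[0,0,-1.5],"twist":0},{"jaw":0,"linear":[0,0,-1.5],"twist":0},{"jaw":0,"linear":[0,0,0],"twist":0},{"jaw":0,"linear":[0,0,0],"twist":0}]' 50
python3 - <<'E'
from h import *
import pickle
s=cams.camera("scene");w=cams.camera("wrist");pickle.dump((s,w),open("lean.pkl","wb"))
o=robot.get_obs();print(o["position"],o["tool_rot"])
u,v=proj(s,o["position"])[0].astype(int);print(u,v)
a=cv2.resize(s["color"][v-40:v+50,u-50:u+50],None,fx=5,fy=5,interpolation=3)[:400]
cv2.imwrite("pics/lean.png",a)
E
```

```text
time: 6.58
position: [0.5328, 0.1234, 0.0797]
tool_rot: [0.99, 0.138, 0.006, 0.001]
ft_force: [7.9, 1.0, -0.7]
grip_width: 0.0193
grip_force: 25.0
time: 7.33
position: [0.5265, 0.1234, 0.1491]
tool_rot: [0.99, 0.138, -0.0, -0.0]
ft_force: [-0.5, -0.7, -1.3]
grip_width: 0.0192
grip_force: 50.0
[0.52584872 0.12336296 0.14781632] [ 9.90433919e-01  1.37981095e-01 -1.35825335e-03 -1.58093800e-04]
255 194
```

View pics/lean.png

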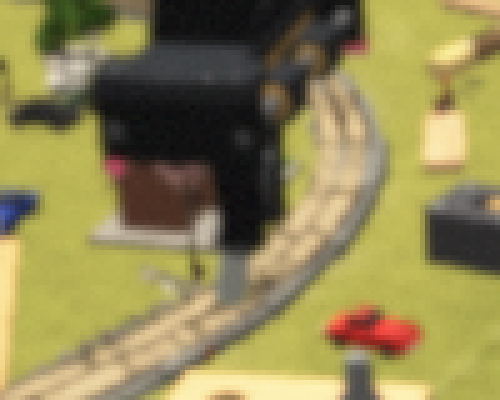

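```bash
python3 - <<'E'
from h import *
import pickle
s,w=pickle.load(open("lean.pkl","rb"))
o=robot.get_obs(); p=o["position"]; a=2*np.arctan2(.13798,.99043)
ex=np.array([np.cos(a),np.sin(a),0]);ez=np.array([0,0,-1.]);ey=np.cross(ez,ex)
G=p-.002*ez
for th in(0,.25,.35): 
    f=G+.0565*(np.sin(th)*ex+np.cos(th)*ez); print(th,proj(w,[p+.017*ez,f])  .round(0).tolist(),proj(s,f).round(0))
for c in(w,s):
    P=cloud(c)-p; L=np.stack([P@ex,P@ey,P@ez],-1)
    m=(abs(L[...,1])<.011)&(abs(L[...,0])<.04)&(L[...,2]>.019)&(L[...,2]<.062)
    uv=np.argwhere(m)[:,::-1]; print(len(uv),uv.min(0) if len(uv) else 0,uv.max(0) if len(uv) else 0)
    for lo in np.arange(.018,.06,.004):
        q=L[m&(L[...,2]>lo)&(L[...,2]<lo+.004)]
        if len(q)>3: print(lo.round(3),len(q),np.percentile(q[:,0],[2,50,98]).round(4),np.percentile(q[:,1],[2,98]).round(4))
cv2.imwrite("pics/leanw.png",cv2.resize(w["color"][120:320,220:420],None,fx=3,fy=3,interpolation=3))
E
```

```text
0 [[324.0, 250.0], [323.0, 226.0]] [[257. 215.]]
0.25 [[324.0, 250.0], [323.0, 208.0]] [[251. 214.]]
0.35 [[324.0, 250.0], [323.0, 201.0]] [[249. 213.]]
453 [305 194] [342 228]
0.018 47 [0.0136 0.0204 0.0224] [-0.0104  0.0106]
0.026 14 [0.0183 0.0193 0.02  ] [-0.0062  0.0025]
0.03 66 [0.0171 0.0195 0.0207] [-0.0076  0.005 ]
0.034 82 [0.0161 0.0203 0.0216] [-0.0085  0.0055]
0.038 75 [0.0166 0.0208 0.0224] [-0.0087  0.006 ]
0.042 74 [0.0174 0.022  0.0236] [-0.0085  0.0062]
0.046 71 [0.0179 0.0227 0.0244] [-0.0087  0.0063]
0.05 24 [0.0182 0.0224 0.0243] [-0.0091  0.0061]
69 [248 204] [256 214]
0.022 6 [-0.0018  0.0087  0.0149] [-0.0088 -0.0065]
0.026 9 [0.0027 0.0087 0.0161] [-0.0082 -0.0004]
0.03 10 [0.0044 0.0092 0.0152] [-0.0083 -0.0033]
0.034 11 [0.0048 0.0111 0.0196] [-0.0086 -0.002 ]
0.038 9 [0.0061 0.0107 0.0195] [-0.0093 -0.0014]
0.042 10 [0.0066 0.0127 0.0215] [-0.009   0.0001]
0.046 9 [0.0076 0.012  0.0192] [-0.0079  0.0015]
```

View pics/leanw.png

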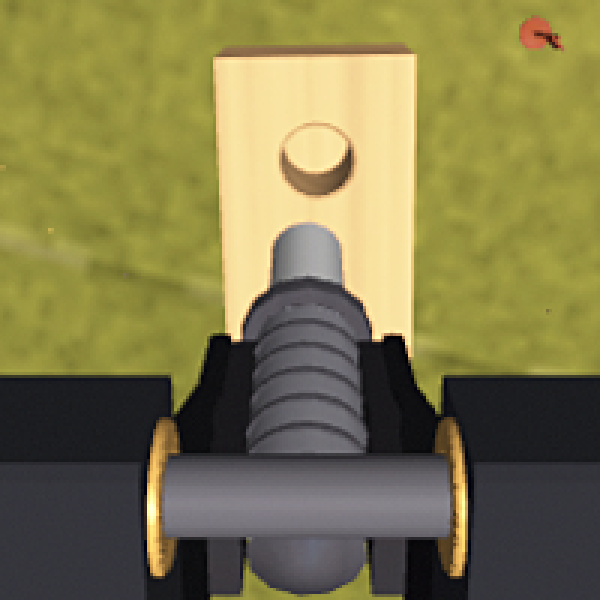

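```bash
cat > lean.py <<'E'
from h import *
from scipy.optimize import least_squares
def frame(o):
    x,y,z,w=o["tool_rot"]; a=2*np.arctan2(y,x); ex=np.array([np.cos(a),np.sin(a),0]); return o["position"],ex,np.array([0,0,-1.])
def pt(o,th,x0,s,r,L=.0565):
    "point s above the foot along the mast, r perpendicular toward tool +x"
    p,ex,ez=frame(o); ax=np.sin(th)*ex+np.cos(th)*ez; n=np.cos(th)*ex-np.sin(th)*ez
    return p-.002*ez+x0*ex+(L-s)*ax+r*n
def solve(w,o,rf,rc):
    f=lambda q:[proj(w,pt(o,q[0],q[1],0,.008))[0,1]-rf, proj(w,pt(o,q[0],q[1],.030,.013))[0,1]-rc]
    q=least_squares(f,[.25,0],x_scale=[.1,.01]).x; return np.degrees(q[0]),q[1]
E
python3 - <<'E'
from lean import *
import pickle
s,w=pickle.load(open("lean.pkl","rb")); o=robot.get_obs()
g=cv2.cvtColor(w["color"],cv2.COLOR_BGR2GRAY)[185:235,320:325].mean(1).round(0); print(g)
for rf in(193.5,194.5,195.5):
    for rc in (212,213,214): print(rf,rc,solve(w,o,rf,rc))
E
```

```text
[198. 220. 224. 223. 223. 222. 223. 224. 224. 185. 158. 163. 165. 164.
 164. 164. 164. 164. 164. 165. 164. 164. 164. 164. 165. 167. 171. 103.
  52.  58.  63.  83.  93.  90.  90.  90.  93. 104. 108. 108. 110.  73.
  71.  98. 107. 106. 106. 108.  98.  64.]
193.5 212 (np.float64(14.121266636997985), np.float64(0.002986548021016091))
193.5 213 (np.float64(15.251184360411525), np.float64(0.002071778768181767))
193.5 214 (np.float64(16.385423667470114), np.float64(0.0011681396637730841))
194.5 212 (np.float64(12.83528669293333), np.float64(0.003349355476193037))
194.5 213 (np.float64(13.963052962109167), np.float64(0.0024216788340864753))
194.5 214 (np.float64(15.094877683321917), np.float64(0.0015048983215090643))
195.5 212 (np.float64(11.549210143918827), np.float64(0.0037255814852070373))
195.5 213 (np.float64(12.675031354560048), np.float64(0.002785185051387801))
195.5 214 (np.float64(13.804656843992369), np.float64(0.0018554535643459905))
```

The mast leans about 13.5° toward tool -x, with the foot about 16.5 mm ahead of the TCP. The picture shows the plug tip at crop (307,224), clear of the empty hole. I'll turn to the socket's yaw and move over it.

```bash
python3 -m pendant '[{"jaw":0,"linear":[0,0,0],"twist":5.8},{"jaw":0,"linear":[0,0,0],"twist":5.8},{"jaw":0,"linear":[0,0,0],"twist":5.9},{"jaw":0,"linear":[0,1.0,0],"twist":0},{"jaw":0,"linear":[0.3,3.3,0],"twist":0},{"jaw":0,"linear":[0.4,3.7,0],"twist":0},{"jaw":0,"linear":[0.4,3.7,0],"twist":0},{"jaw":0,"linear":[0.4,3.7,0],"twist":0},{"jaw":0,"linear":[0.4,3.7,0],"twist":0},{"jaw":0,"linear":[0.3,3.7,0],"twist":0},{"jaw":0,"linear":[0.1,3.0,0],"twist":0},{"jaw":0,"linear":[0,1.55,0],"twist":0}]'
python3 -m pendant '[{"jaw":0,"linear":[0,0,1.5],"twist":0},{"jaw":0,"linear":[0,0,0],"twist":0},{"jaw":0,"linear":[0,0,0],"twist":0},{"jaw":0,"linear":[0,0,0],"twist":0}]'
cat > look.py <<'E'
from lean import *
from sock import socket
o=robot.get_obs(); w=cams.camera("wrist"); o=robot.get_obs()
p,ex,ez=frame(o); print(p.round(4),"yaw",np.degrees(np.arctan2(ex[1],ex[0])).round(2))
print("foot tip px",proj(w,pt(o,np.radians(13.5),.0033,0,.008)),"mouth px",proj(w,[[.548,-.151,.036]]))
P=cloud(w)
import sys
cv2.imwrite(sys.argv[1],cv2.resize(w["color"][120:300,230:430],None,fx=4,fy=3.3,interpolation=3))
import pickle; pickle.dump((w,o),open("last.pkl","wb"))
E
python3 look.py pics/sk1.png
```

```text
time: 8.43
position: [0.542, -0.1553, 0.1477]
tool_rot: [1.0, -0.014, -0.0, 0.001]
ft_force: [0.6, -0.5, -1.4]
grip_width: 0.0195
grip_force: 50.0
time: 8.77
position: [0.5416, -0.1502, 0.1331]
tool_rot: [1.0, -0.014, -0.001, -0.0]
ft_force: [-0.4, -0.1, -0.3]
grip_width: 0.0188
grip_force: 50.0
[ 0.542  -0.1501  0.1335] yaw -1.54
foot tip px [[323.57557298 192.79048275]] mouth px [[324.17024808 198.90877878]]
```

View pics/sk1.png

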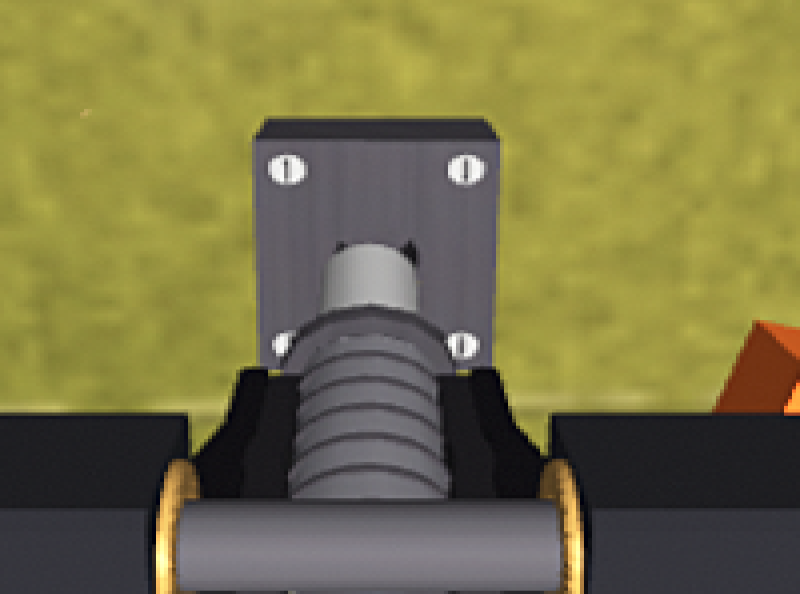

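```bash
python3 - <<'E'
from lean import *
import pickle
w,o=pickle.load(open("last.pkl","rb")); p,ex,ez=frame(o); ey=np.cross(ez,ex)
g=cv2.cvtColor(w["color"],cv2.COLOR_BGR2GRAY)
sc=[(230+287/4,120+169/3.3),(230+466/4,120+169/3.3)]
S=pts(w,sc,.036)[0]; print("screws",S.round(4).tolist(),"gap",np.linalg.norm(S[0]-S[1]), "yaw",np.degrees(np.arctan2(*(S[0]-S[1])[:2]))*-1)
# far edge of the top face, crop row 139 ; left/right edges at 255,498
E=pts(w,[(230+377/4,120+139.5/3.3),(230+255/4,120+145/3.3),(230+498/4,120+145/3.3)],.036)[0]; print("far edge",E.round(4).tolist())
print(g[198:202,306:340])
zf=pt(o,np.radians(13.5),.0033,0,.008)
F=pts(w,[(322.5,194.0)],zf[2])[0][0]; print("foot front",F.round(4),"pred",zf.round(4))
c=E[0]-.030*ex; c=np.array([c[0],E[1:,1].mean(),.036])
print("mouth",c, "foot front rel tool x,y (mm)",(F-c)@ex*1e3,(F-c)@ey*1e3)
E
```

```text
screws [[0.5718, -0.1335, 0.036], [0.5708, -0.1696, 0.036]] gap 0.03604125728526341 yaw -1.588895612089998
far edge [[0.5785, -0.1518, 0.036], [0.5779, -0.1274, 0.036], [0.5765, -0.176, 0.036]]
[[ 93  90  90  93  95  94 103 124 135 139 145 152 158 165 170 171 173 176
  176 175 174 172 171 168 159 122  54  15  61  92  97  95  95  96]
 [ 93  90  90  94  94  95 110 124 133 138 145 153 160 164 167 172 173 176
  176 176 174 171 170 165 161 153  98  32  58  89  96  95  96  97]
 [ 94  90  89  94  92  98 113 125 133 136 146 154 158 164 169 173 173 175
  177 175 175 174 169 163 158 155 140  65  65  93  95  95  95  96]
 [ 93  91  92  93  91  98 115 126 132 138 146 152 160 164 168 172 173 176
  175 178 174 172 169 165 157 152 149  99  82  95  96  95  95  96]]
foot front [ 0.5655 -0.15    0.0824] pred [ 0.5663 -0.1507  0.0824]
mouth [ 0.54855748 -0.15171071  0.036     ] foot front rel tool x,y (mm) 16.849560316873724 -2.1724168452146086
```

Foot relative to the mouth: low edge at about +1.2 mm in x, and 1.9 mm off in y. I'll correct y and descend with force checks.

```bash
python3 -m pendant '[{"jaw":0,"linear":[0,0.17,0],"twist":0},{"jaw":0,"linear":[0,0,1.0],"twist":0},{"jaw":0,"linear":[0,0,1.0],"twist":0},{"jaw":0,"linear":[0,0,1.0],"twist":0},{"jaw":0,"linear":[0,0,0.8],"twist":0},{"jaw":0,"linear":[0,0,0],"twist":0},{"jaw":0,"linear":[0,0,0],"twist":0},{"jaw":0,"linear":[0,0,0],"twist":0}]'
python3 -m pendant '[{"jaw":0,"linear":[0,0,0.1],"twist":0},{"jaw":0,"linear":[0,0,0.1],"twist":0},{"jaw":0,"linear":[0,0,0.1],"twist":0},{"jaw":0,"linear":[0,0,0.1],"twist":0},{"jaw":0,"linear":[0,0,0],"twist":0},{"jaw":0,"linear":[0,0,0],"twist":0},{"jaw":0,"linear":[0,0,0],"twist":0}]'
python3 -m pendant '[{"jaw":0,"linear":[0,0,0.1],"twist":0},{"jaw":0,"linear":[0,0,0.1],"twist":0},{"jaw":0,"linear":[0,0,0],"twist":0},{"jaw":0,"linear":[0,0,0],"twist":0},{"jaw":0,"linear":[0,0,0],"twist":0}]'
```

```text
time: 9.48
position: [0.5424, -0.1524, 0.0954]
tool_rot: [1.0, -0.014, -0.0, -0.0]
ft_force: [0.5, 0.7, -0.6]
grip_width: 0.0193
grip_force: 50.0
time: 10.07
position: [0.5423, -0.1523, 0.0916]
tool_rot: [1.0, -0.014, 0.0, 0.0]
ft_force: [-0.0, -0.1, -0.2]
grip_width: 0.0188
grip_force: 50.0
time: 10.48
position: [0.5424, -0.1524, 0.0896]
tool_rot: [1.0, -0.014, 0.0, 0.0]
ft_force: [-0.5, -0.3, -0.0]
grip_width: 0.0189
grip_force: 50.0
```

```bash
for i in 1; do python3 -m pendant '[{"jaw":0,"linear":[0,0,0.1],"twist":0},{"jaw":0,"linear":[0,0,0],"twist":0},{"jaw":0,"linear":[0,0,0],"twist":0},{"jaw":0,"linear":[0,0,0],"twist":0}]'; done
python3 -m pendant '[{"jaw":0,"linear":[0,0,0.1],"twist":0},{"jaw":0,"linear":[0,0,0],"twist":0},{"jaw":0,"linear":[0,0,0],"twist":0},{"jaw":0,"linear":[0,0,0],"twist":0}]'
python3 - <<'E'
from lean import *
P=[]
w=cams.camera("wrist");o=robot.get_obs();import pickle;pickle.dump((w,o),open("last.pkl","wb"))
print(cv2.cvtColor(w["color"],cv2.COLOR_BGR2GRAY)[185:235,321:326].mean(1).round(0))
E
```

```text
time: 10.82
position: [0.5425, -0.1524, 0.0893]
tool_rot: [1.0, -0.014, 0.0, 0.0]
ft_force: [-1.2, 0.6, 6.0]
grip_width: 0.0189
grip_force: 50.0
time: 11.15
position: [0.5425, -0.1524, 0.0891]
tool_rot: [1.0, -0.014, 0.0, 0.0]
ft_force: [-2.0, -0.2, 11.6]
grip_width: 0.019
grip_force: 50.0
[ 98.  97.  97.  97.  97.  96.  96.  93.  90. 156. 179. 177. 175. 175.
 175. 175. 175. 175. 175. 175. 175. 176. 175. 175. 176. 178. 181. 114.
  58.  60.  66.  84.  93.  91.  90.  90.  97. 112. 116. 115. 119.  86.
  71. 100. 114. 115. 114. 116. 110.  72.]
```

The contact is on the bore's far rim: the force (-2, 11.6) points along the mast's axis, so the low edge is inside the bore. I'll ease off and push the tongue back.

```bash
python3 -m pendant '[{"jaw":0,"linear":[0,0,-0.12],"twist":0},{"jaw":0,"linear":[-0.15,0,0],"twist":0},{"jaw":0,"linear":[-0.15,0,0.03],"twist":0},{"jaw":0,"linear":[-0.15,0,0.03],"twist":0},{"jaw":0,"linear":[0,0,0],"twist":0},{"jaw":0,"linear":[0,0,0],"twist":0}]' 55
python3 -m pendant '[{"jaw":0,"linear":[-0.1,0,0.03],"twist":0},{"jaw":0,"linear":[-0.1,0,0.03],"twist":0},{"jaw":0,"linear":[-0.1,0,0.02],"twist":0},{"jaw":0,"linear":[0,0,0],"twist":0},{"jaw":0,"linear":[0,0,0],"twist":0}]'
```

```text
time: 11.7
position: [0.5384, -0.1525, 0.0886]
tool_rot: [1.0, -0.014, 0.001, 0.0]
ft_force: [1.2, 0.0, 5.2]
grip_width: 0.019
grip_force: 55.0
time: 12.12
position: [0.5366, -0.1525, 0.0881]
tool_rot: [1.0, -0.015, 0.002, 0.0]
ft_force: [2.5, 2.8, 5.8]
grip_width: 0.0186
grip_force: 55.0
```

```bash
python3 -m pendant '[{"jaw":0,"linear":[-0.1,-0.05,0],"twist":0},{"jaw":0,"linear":[-0.1,-0.03,0.02],"twist":0},{"jaw":0,"linear":[-0.1,0,0.02],"twist":0},{"jaw":0,"linear":[0,0,0],"twist":0},{"jaw":0,"linear":[0,0,0],"twist":0},{"jaw":0,"linear":[0,0,0],"twist":0}]'
python3 -m pendant '[{"jaw":0,"linear":[-0.1,0,0.02],"twist":0},{"jaw":0,"linear":[-0.1,0,0.02],"twist":0},{"jaw":0,"linear":[0,0,0],"twist":0},{"jaw":0,"linear":[0,0,0],"twist":0},{"jaw":0,"linear":[0,0,0],"twist":0}]'
```

```text
time: 12.62
position: [0.5324, -0.1518, 0.087]
tool_rot: [1.0, -0.014, 0.001, 0.0]
ft_force: [5.5, -1.5, 2.2]
grip_width: 0.0187
grip_force: 55.0
time: 13.03
position: [0.5315, -0.1518, 0.0868]
tool_rot: [1.0, -0.015, 0.002, 0.001]
ft_force: [5.9, 0.3, 2.6]
grip_width: 0.0188
grip_force: 55.0
```

```bash
python3 look.py pics/sk2.png; python3 - <<'E'
from lean import *
import pickle
w,o=pickle.load(open("last.pkl","rb"))
print(cv2.cvtColor(w["color"],cv2.COLOR_BGR2GRAY)[185:235,321:326].mean(1).round(0))
E
```

```text
[ 0.5315 -0.1518  0.0868] yaw -1.67
foot tip px [[323.56662692 193.58815451]] mouth px [[321.66784798 204.86279468]]
[ 97.  98.  97.  97.  96.  96.  96.  88. 134. 176. 181. 178. 178. 178.
 178. 178. 178. 178. 178. 178. 178. 178. 178. 178. 179. 183. 169.  95.
  54.  64.  70.  90.  93.  90.  89.  86. 113. 121. 117. 118. 119.  79.
  74. 109. 118. 115. 117. 118. 104.  70.]
```

View pics/sk2.png

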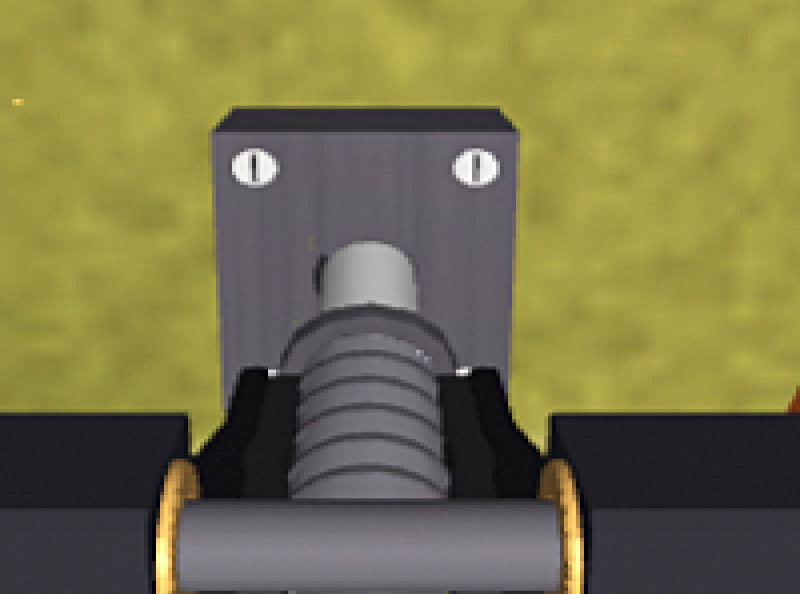

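```bash
python3 - <<'E'
from lean import *
import pickle
w,o=pickle.load(open("last.pkl","rb")); p,ex,ez=frame(o); ey=np.cross(ez,ex)
S=pts(w,[(293.6,120+168/3.3),(349.1,120+168/3.3)],.036)[0]; E=pts(w,[(230+365/4,120+131/3.3)],.036)[0][0]
F=pts(w,[(322.5,193)],.036)[0][0]
print("screw gap",np.linalg.norm(S[0]-S[1])*1e3,"foot front to far edge mm",(E-F)@ex*1e3,"to screw line",(S.mean(0)-F)@ex*1e3,"lateral foot-screwmid (tool y)",(F-S.mean(0))@ey*1e3)
print(solve(w,o,193.0,211.7),solve(w,o,192.7,212))
E
```

```text
screw gap 36.17320937986963 foot front to far edge mm 22.272069430110683 to screw line 14.930205002479884 lateral foot-screwmid (tool y) 0.7460754184982854
(np.float64(14.701712806378849), np.float64(0.002722164477703386)) (np.float64(15.423580498616085), np.float64(0.002344957163450169))
```

The foot is now about 0 mm from the axis and 2 mm deep, with a lean of about 15° and the tongue back about 4.7 mm. Only a sliver of bore shows on the left, so I'll shift slightly, descend, and then start straightening.

```bash
python3 -m pendant '[{"jaw":0,"linear":[0,-0.07,0],"twist":0},{"jaw":0,"linear":[0.05,0,0.05],"twist":0},{"jaw":0,"linear":[0,0,0.05],"twist":0},{"jaw":0,"linear":[0,0,0.05],"twist":0},{"jaw":0,"linear":[0,0,0],"twist":0},{"jaw":0,"linear":[0,0,0],"twist":0},{"jaw":0,"linear":[0,0,0],"twist":0}]' 40
```

```text
time: 13.67
position: [0.5318, -0.1511, 0.0852]
tool_rot: [1.0, -0.015, 0.002, 0.001]
ft_force: [6.6, -0.4, 1.2]
grip_width: 0.0192
grip_force: 40.0
```

```bash
python3 -m pendant '[{"jaw":0,"linear":[0.1,0,0.05],"twist":0},{"jaw":0,"linear":[0.1,0,0.05],"twist":0},{"jaw":0,"linear":[0.1,0,0.05],"twist":0},{"jaw":0,"linear":[0,0,0],"twist":0},{"jaw":0,"linear":[0,0,0],"twist":0},{"jaw":0,"linear":[0,0,0],"twist":0}]' 25
python3 -m pendant '[{"jaw":0,"linear":[0.15,0,0.03],"twist":0},{"jaw":0,"linear":[0.15,0,0.03],"twist":0},{"jaw":0,"linear":[0.15,0,0.03],"twist":0},{"jaw":0,"linear":[0,0,0],"twist":0},{"jaw":0,"linear":[0,0,0],"twist":0},{"jaw":0,"linear":[0,0,0],"twist":0}]' 25
```

```text
time: 14.17
position: [0.5331, -0.1507, 0.0833]
tool_rot: [1.0, -0.014, -0.0, 0.0]
ft_force: [3.0, -1.6, 0.5]
grip_width: 0.0195
grip_force: 25.0
time: 14.67
position: [0.5343, -0.1506, 0.0823]
tool_rot: [1.0, -0.014, -0.004, -0.0]
ft_force: [-2.9, -5.2, 5.7]
grip_width: 0.0193
grip_force: 25.0
```

```bash
python3 -m pendant '[{"jaw":0,"linear":[0.15,0.03,0],"twist":0},{"jaw":0,"linear":[0.15,0.03,0],"twist":0},{"jaw":0,"linear":[0.15,0,0],"twist":0},{"jaw":0,"linear":[0,0,0],"twist":0},{"jaw":0,"linear":[0,0,0],"twist":0}]' 25
python3 -m pendant '[{"jaw":0,"linear":[0.15,0,0],"twist":0},{"jaw":0,"linear":[0.15,0,0],"twist":0},{"jaw":0,"linear":[0.15,0,0],"twist":0},{"jaw":0,"linear":[0,0,0],"twist":0},{"jaw":0,"linear":[0,0,0],"twist":0}]' 20
```

```text
time: 15.08
position: [0.5358, -0.1507, 0.082]
tool_rot: [1.0, -0.013, -0.007, -0.001]
ft_force: [-7.8, -5.7, 8.4]
grip_width: 0.0195
grip_force: 25.0
time: 15.5
position: [0.5412, -0.1508, 0.0818]
tool_rot: [1.0, -0.013, -0.006, -0.001]
ft_force: [-5.6, -4.7, 6.0]
grip_width: 0.0196
grip_force: 20.0
```

```bash
python3 -m pendant '[{"jaw":0,"linear":[0.12,0.04,0.03],"twist":0},{"jaw":0,"linear":[0.12,0.03,0.03],"twist":0},{"jaw":0,"linear":[0.1,0,0.03],"twist":0},{"jaw":0,"linear":[0,0,0],"twist":0},{"jaw":0,"linear":[0,0,0],"twist":0}]' 20
python3 look.py pics/sk3.png; python3 - <<'E'
from lean import *
import pickle
w,o=pickle.load(open("last.pkl","rb"));print(o["ft_force"])
print(cv2.cvtColor(w["color"],cv2.COLOR_BGR2GRAY)[185:240,321:326].mean(1).round(0))
E
```

```text
time: 15.92
position: [0.5445, -0.1511, 0.0808]
tool_rot: [1.0, -0.013, -0.007, -0.002]
ft_force: [-5.5, -3.4, 5.1]
grip_width: 0.0199
grip_force: 20.0
[ 0.5445 -0.1511  0.0808] yaw -1.54
foot tip px [[323.87846619 192.5549962 ]] mouth px [[323.56786588 225.10457055]]
[-5.44455172 -3.48994394  5.53445741]
[ 98.  98.  98.  98.  97.  96.  97.  97.  97.  97.  96.  97.  96.  96.
  96.  97.  97.  97.  96.  96.  97.  96.  97.  97.  96.  94.  88. 136.
 152. 149. 149. 149. 149. 155. 120.  62.  47.  66.  96.  99.  97.  97.
  88.  94.  98.  99.  73.  76.  93.  96.  96.  98.  72.  75.  94.]
```

View pics/sk3.png

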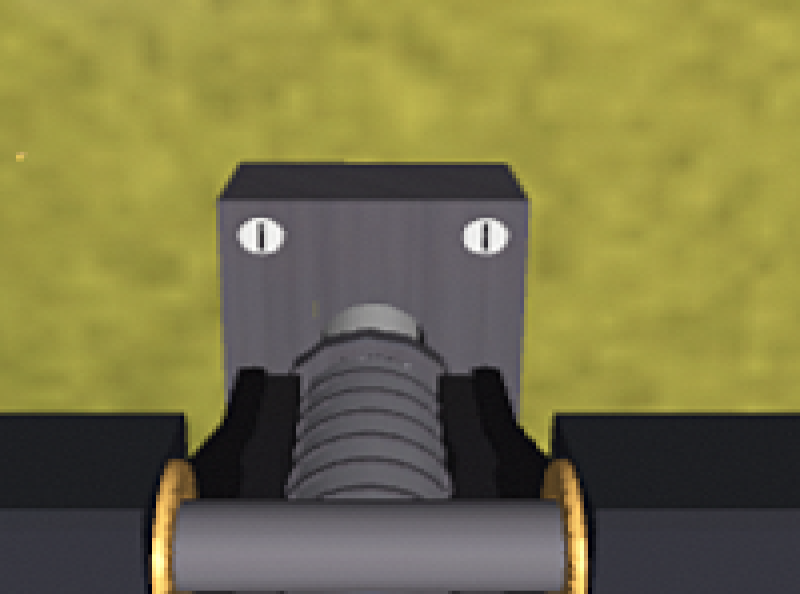

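```bash
python3 -m pendant '[{"jaw":0,"linear":[0.05,0.02,0.1],"twist":0},{"jaw":0,"linear":[0.05,0,0.1],"twist":0},{"jaw":0,"linear":[0.05,0,0.1],"twist":0},{"jaw":0,"linear":[0,0,0],"twist":0},{"jaw":0,"linear":[0,0,0],"twist":0}]' 20
python3 -m pendant '[{"jaw":0,"linear":[0.03,0,0.1],"twist":0},{"jaw":0,"linear":[0.03,0,0.1],"twist":0},{"jaw":0,"linear":[0,0,0],"twist":0},{"jaw":0,"linear":[0,0,0],"twist":0},{"jaw":0,"linear":[0,0,0],"twist":0}]' 20
```

```text
time: 16.38
position: [0.5459, -0.1513, 0.0776]
tool_rot: [1.0, -0.013, -0.007, -0.002]
ft_force: [-4.4, -3.3, 4.3]
grip_width: 0.019
grip_force: 20.0
time: 16.8
position: [0.5464, -0.1513, 0.0756]
tool_rot: [1.0, -0.013, -0.007, -0.002]
ft_force: [-5.4, -4.4, 3.4]
grip_width: 0.0195
grip_force: 20.0
```

```bash
python3 -m pendant '[{"jaw":0,"linear":[0.03,0.03,0.1],"twist":0},{"jaw":0,"linear":[0.02,0.02,0.1],"twist":0},{"jaw":0,"linear":[0,0,0.1],"twist":0},{"jaw":0,"linear":[0,0,0.1],"twist":0},{"jaw":0,"linear":[0,0,0],"twist":0},{"jaw":0,"linear":[0,0,0],"twist":0}]' 20
python3 -m pendant '[{"jaw":0,"linear":[0,0.02,0.1],"twist":0},{"jaw":0,"linear":[0,0,0.1],"twist":0},{"jaw":0,"linear":[0,0,0.1],"twist":0},{"jaw":0,"linear":[0,0,0],"twist":0},{"jaw":0,"linear":[0,0,0],"twist":0}]' 20
```

```text
time: 17.3
position: [0.5468, -0.1515, 0.0715]
tool_rot: [1.0, -0.013, -0.007, -0.002]
ft_force: [-4.6, -3.0, 3.4]
grip_width: 0.0196
grip_force: 20.0
time: 17.72
position: [0.547, -0.1516, 0.0685]
tool_rot: [1.0, -0.014, -0.007, -0.002]
ft_force: [-5.4, -1.3, 4.7]
grip_width: 0.0195
grip_force: 20.0
```

```bash
python3 -m pendant '[{"jaw":0,"linear":[0,0.01,0.1],"twist":0},{"jaw":0,"linear":[0,0,0.1],"twist":0},{"jaw":0,"linear":[0,0,0.1],"twist":0},{"jaw":0,"linear":[0,0,0.1],"twist":0},{"jaw":0,"linear":[0,0,0],"twist":0},{"jaw":0,"linear":[0,0,0],"twist":0}]' 20
python3 -m pendant '[{"jaw":0,"linear":[0,0,0.1],"twist":0},{"jaw":0,"linear":[0,0,0.1],"twist":0},{"jaw":0,"linear":[0,0,0],"twist":0},{"jaw":0,"linear":[0,0,0],"twist":0}]' 30
```

```text
time: 18.22
position: [0.5474, -0.1516, 0.0646]
tool_rot: [1.0, -0.014, -0.006, -0.002]
ft_force: [-5.1, -2.1, 5.0]
grip_width: 0.0195
grip_force: 20.0
time: 18.55
position: [0.5474, -0.1516, 0.0626]
tool_rot: [1.0, -0.014, -0.006, -0.002]
ft_force: [-5.0, -1.5, 3.7]
grip_width: 0.0192
grip_force: 30.0
```

```bash
python3 -m pendant '[{"jaw":0,"linear":[0,0,0.1],"twist":0},{"jaw":0,"linear":[0,0,0.1],"twist":0},{"jaw":0,"linear":[0,0,0],"twist":0},{"jaw":0,"linear":[0,0,0],"twist":0},{"jaw":0,"linear":[0,0,0],"twist":0}]' 40
python3 -m pendant '[{"jaw":0,"linear":[0,0,0.1],"twist":0},{"jaw":0,"linear":[0,0,0],"twist":0},{"jaw":0,"linear":[0,0,0],"twist":0},{"jaw":0,"linear":[0,0,0],"twist":0}]' 40
```

```text
time: 18.97
position: [0.5473, -0.1516, 0.0606]
tool_rot: [1.0, -0.014, -0.006, -0.002]
ft_force: [-5.8, -2.1, 4.8]
grip_width: 0.0191
grip_force: 40.0
time: 19.3
position: [0.5474, -0.1516, 0.0601]
tool_rot: [1.0, -0.014, -0.006, -0.002]
ft_force: [-5.4, -1.3, 7.9]
grip_width: 0.0191
grip_force: 40.0
```

Contact at about 0.060, as expected for the collar on the block. Now I'll press in small steps.

```bash
python3 -m pendant '[{"jaw":0,"linear":[0,0,0.1],"twist":0},{"jaw":0,"linear":[0,0,0],"twist":0},{"jaw":0,"linear":[0,0,0],"twist":0},{"jaw":0,"linear":[0,0,0],"twist":0}]' 40
python3 -m pendant '[{"jaw":0,"linear":[0,0,0.1],"twist":0},{"jaw":0,"linear":[0,0,0],"twist":0},{"jaw":0,"linear":[0,0,0],"twist":0},{"jaw":0,"linear":[0,0,0],"twist":0},{"jaw":0,"linear":[0,0,0],"twist":0}]' 40
```

```text
time: 19.63
position: [0.5475, -0.1516, 0.06]
tool_rot: [1.0, -0.014, -0.006, -0.002]
ft_force: [-6.7, -1.4, 13.7]
grip_width: 0.0191
grip_force: 40.0
time: 20.05
position: [0.5475, -0.1516, 0.06]
tool_rot: [1.0, -0.014, -0.006, -0.002]
ft_force: [-9.1, -0.9, 19.3]
grip_width: 0.019
grip_force: 40.0
```

```bash
python3 -m pendant '[{"jaw":0,"linear":[0,0,0.06],"twist":0},{"jaw":0,"linear":[0,0,0],"twist":0},{"jaw":0,"linear":[0,0,0],"twist":0},{"jaw":0,"linear":[0,0,0],"twist":0},{"jaw":0,"linear":[0,0,0],"twist":0},{"jaw":0,"linear":[0,0,0],"twist":0}]' 40
python3 look.py pics/sk4.png
```

```text
time: 20.55
position: [0.5475, -0.1516, 0.0599]
tool_rot: [1.0, -0.013, -0.006, -0.002]
ft_force: [-9.2, -0.4, 22.4]
grip_width: 0.0189
grip_force: 40.0
[ 0.5475 -0.1516  0.0599] yaw -1.55
foot tip px [[323.96645914 192.61012218]] mouth px [[323.00225318 243.02364402]]
```

View pics/sk4.png

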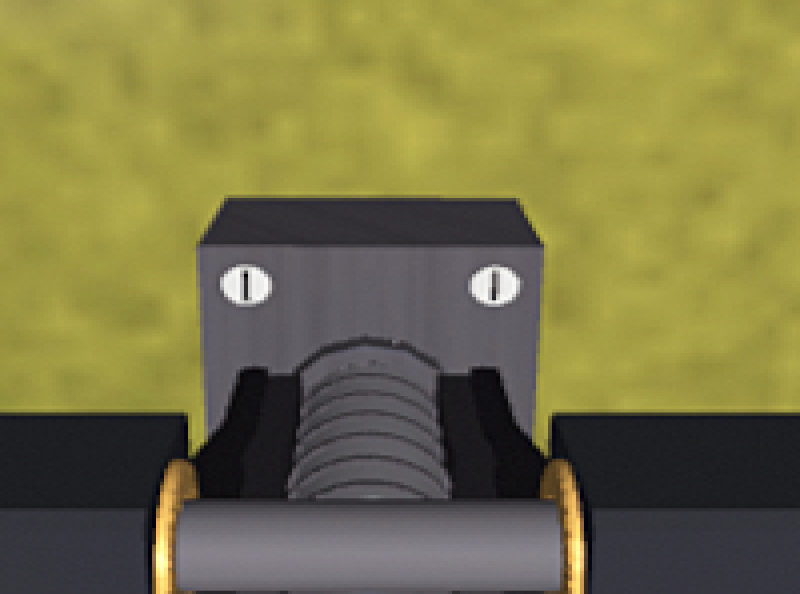

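The collar sits flush on the block. I'll ease the load and let go.

```bash
python3 -m pendant '[{"jaw":0,"linear":[-0.15,0,-0.15],"twist":0},{"jaw":0,"linear":[-0.15,0,-0.15],"twist":0},{"jaw":0,"linear":[0,0,0],"twist":0},{"jaw":0,"linear":[0,0,0],"twist":0}]' 20
python3 -m pendant '[{"jaw":0.6,"linear":[0,0,0],"twist":0},{"jaw":1,"linear":[0,0,0],"twist":0},{"jaw":1,"linear":[0,0,0],"twist":0},{"jaw":1,"linear":[0,0,0],"twist":0},{"jaw":1,"linear":[0,0,0],"twist":0},{"jaw":1,"linear":[0,0,0],"twist":0},{"jaw":1,"linear":[0,0,0],"twist":0},{"jaw":1,"linear":[0,0,0],"twist":0}]'
```

```text
time: 20.93
position: [0.5479, -0.152, 0.0605]
tool_rot: [1.0, -0.014, -0.002, -0.001]
ft_force: [-2.5, 2.7, 3.1]
grip_width: 0.0195
grip_force: 20.0
time: 21.6
position: [0.5498, -0.1534, 0.0612]
tool_rot: [1.0, -0.014, 0.0, 0.0]
ft_force: [0.6, -0.4, 0.1]
grip_width: 0.0647
grip_force: 0.0
```

```bash
python3 -m pendant '[{"jaw":1,"linear":[0,0,-0.5],"twist":0},{"jaw":1,"linear":[0,0,-1.5],"twist":0},{"jaw":1,"linear":[0,0,-3],"twist":0},{"jaw":1,"linear":[0,0,-3],"twist":0},{"jaw":1,"linear":[0,0,-3],"twist":0},{"jaw":1,"linear":[0,0,-1],"twist":0},{"jaw":1,"linear":[0,0,0],"twist":0},{"jaw":1,"linear":[0,0,0],"twist":0},{"jaw":1,"linear":[0,0,0],"twist":0}]'
python3 - <<'E'
from h import *
w=cams.camera("wrist");t=cams.camera("top");P=cloud(w); D=P-np.array([.5482,-.1512,0])
r=np.hypot(D[...,0],D[...,1])
for lo,hi,R in((.0385,.044,.018),(.045,.08,.02),(.085,.12,.02)):
    m=(P[...,2]>lo)&(P[...,2]<hi)&(r<R)
    if m.sum(): print(lo,m.sum(),np.median(P[m],0).round(4),P[m].min(0).round(4),P[m].max(0).round(4))
cv2.imwrite("pics/fin.png",np.vstack([cv2.resize(w["color"][140:260,240:400],None,fx=4,fy=4,interpolation=3)]))
E
```

```text
time: 22.35
position: [0.5486, -0.1528, 0.1797]
tool_rot: [1.0, -0.014, -0.001, -0.001]
ft_force: [-0.0, 0.0, -0.9]
grip_width: 0.0872
grip_force: 0.0
0.0385 148 [ 0.5579 -0.151   0.0411] [ 0.5446 -0.1633  0.0386] [ 0.5626 -0.138   0.0437]
0.045 218 [ 0.5586 -0.151   0.0634] [ 0.5512 -0.1609  0.0453] [ 0.5603 -0.1404  0.0796]
0.085 456 [ 0.5523 -0.1509  0.0937] [ 0.5414 -0.16    0.085 ] [ 0.5596 -0.141   0.0976]
```

View pics/fin.png

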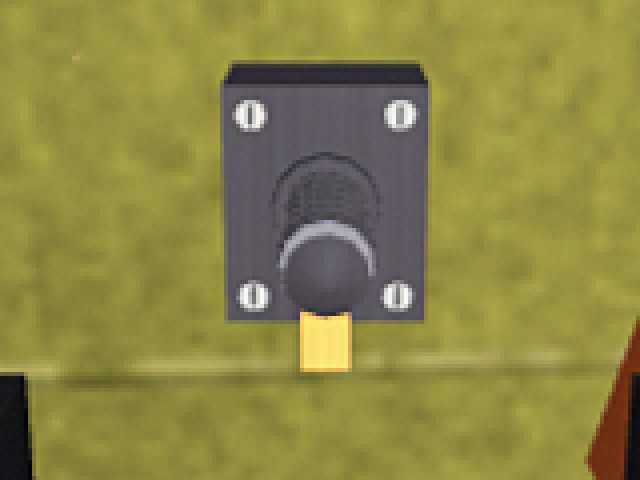

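The mast stands upright, collar flush at (325,190) in the crop with its top at z about 0.096. The tongue is pushed out behind it and the gripper is clear.

```bash
python3 -c "
from rig import robot; print(robot.hand_in())"
```

```text
the job is handed in; nothing more can be done
None
```

The mast is plugged into the dark socket, pressed home with about 22 N and released standing upright; I handed the job in at about 22 s, but hand-in gave no verdict back, so I have only my own checks to go on.

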